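Turn the tested board over out of its nest with the lifter

ROBOT

A 6-joint arm with a two-finger parallel gripper is mounted at the origin on the work surface. World frame = base frame: x ahead of the robot, y to its left, z up, the work surface at z = 0. Lengths are in mm, angles in rad, forces in N, time in s.
With the tool pointing down it reaches from about 275 to 725 mm from the base axis. Payload 15.9 kg.
Tool frame: the origin (TCP) lies between the finger pads; the fingertips stand 19 mm ahead of it and the grasp point (between the pads) is the TCP; z points along the fingers, y is the direction in which the jaws open and shut (so a half turn about z gives the same grasp; the last joint's range is limited). The gripper opens to 85 mm and grips with 20 to 120 N. Pads are 22 mm wide; open, the fingers measure 114 mm over their backs; the gripper's body (76 mm by 85 mm) begins 54 mm behind the grasp point. The pads swing forward as they close: fully open they stand 13 mm farther back than shut.
Start: joints at [1.231, 0.213, -0.034, 1.323, 0, 1.571], TCP at [166.643, 471.398, 250.306] pointing down, gripper open.
Joint ranges: [-2.98, 2.98], [-0.74, 1.72], [-1.14, 1.35], [-2.1, 2.04], [-1.57, 1.44], [-3.14, 3.14]. Speed limits (rad/s): [1.89, 1.89, 2.39, 2.57, 3.14, 3.14].

INTERFACE

Orientations are given as a rotation vector (axis times angle).
In Python, from rig import read_state, get_image, close_job gives the robot as it stands. The module is installed in compiled form; this text tells all that it offers.
- The arm moves only by the tool carry_out, never from a script. Its argument "series" is a list of rows, each an object with "translation": the shift along the tool's x, y, z in cm, a list of three; "dr": the turn, a rotation vector about the tool's x, y, z in degrees, a list of three; "hand": the opening in per cent of the stroke, from 0 (shut) to 100 (fully open). In form: [{"translation": [tx, ty, tz], "dr": [ax, ay, az], "hand": hand}, ...]. A call has 1 to 8 rows; each row is the pose to reach, as a shift and turn from the pose commanded when the call began, along the tool's axes at that moment; what a row does not reach only later rows make up. A row lasts 1/8 s, in which the tool goes at most 62.5 mm and 10.7 degrees, less where a joint would pass 70% of its speed; a pose out of reach is approached as far as the arm can. A call with a gripper value outside its range is refused whole. The fingers move at their own pace and stop on an object; "force" is the grip in N (left out, the last holds). Time passes only in rows, so rows that repeat a pose let the fingers close. It gives the time, the measured TCP pose, the force and the opening at its end, in the units of the state.
- read_state(): the state, without advancing time (a new reading comes with each control period).
- get_image(name): name is "scene" or "top" or "wrist"; returns a dict with "color" (420x560x3 uint8, red, green, blue), "range_z" (420x560 float32, mm along the optical axis (not along the pixel's ray), 0 where there is no reading), "fx", "fy", "cx", "cy" (pixels), "rvec" (rotation vector, rad) and "tvec" (3), from world to camera coordinates, as OpenCV has them; the wrist camera has in their place "hand_eye" (4x4, takes a point from camera to tool coordinates, whose origin is the TCP and whose axes are the flange's). Camera axes: x right, y down, z forward; pixel columns grow to the right and rows downward; lengths in mm; the calibration is good to about 2 mm. A picture is of the moment at which its call begins: read the wrist's pose just before it.
- close_job(): hands the job in, once; it reports no verdict.
The state is a dict: "t": time; "qpos": joint angles; "qvel": joint speeds; "joint_torque": joint torques, N m; "eef_pos": TCP position; "tool_rot": TCP orientation; "wrist_force": force on the tool from outside, world axes, zero at the start; "torque": the same for the moment, N m; "gripper_width": finger opening in mm.
Only numpy, scipy, OpenCV 4.12 (cv2) and the standard library are available. Lean on these libraries where they do the work, as an engineer would, in place of code of your own. Each camera call takes 0.05 s, during which the arm holds its last target. There are 200 camera calls.

TASK

The little circuit board in the test nest has been probed and lies components down. Take the lifter from its rest, slide its blade along the pocket floor under the board's near edge and tip the board over the pocket's back wall so that it lies flat on the raised deck with its components up, then lay the lifter back in its rest. Bear only lightly on the soft nest, 5 N at most, and gently on the board; do not lift the board clear or touch it with the fingers, and leave everything else where it is.

Things in the scene. Friction and masses are not known exactly. Their poses are not given: they have to be found in the camera images.
- nest: Test nest, aluminium and grey plastic, fixed on the bench: 190 mm long (x), 130 wide (y), turned up to 0.35 rad. Origin: underside centre, on the bench; x points from its low front (robot side) to its raised rear, z up. Front half (x -95 to 0): floor, 14 mm above the origin. Rear half (x 0 to 95): raised deck, 20 mm above it. The 6 mm step at x = 0 is the pocket's back wall.
- pocket_wall (a point): Foot of the pocket's back wall, middle: nest x 0, y 0, z 14 mm; nest axes. Side rails 6 mm above the floor run from here 45 mm to the front at |y| over 32 mm: a pocket 64 mm wide, open to the front; further forward the floor is clear over the full width. The wall stops a pushed board. The plastic is soft: more than 7 N from the blade scores it.
- deck (a point): Point on the raised deck's surface, nest x 30 mm, y 0, z 20 mm; same axes as the nest. The board should end lying about here.
- board: Circuit board 52 (x) x 60 (y) x 2 mm, 28 to 56 g, with components 3.2 mm tall on one face, lying components down in the pocket, far edge 0 to 2 mm from the back wall, square to the nest within 0.03 rad. Origin: board centre on the plane of the component tops (on the pocket floor at the start); z points to the bare side: up at the start, down once turned over. The bare sheet spans z 3.2 to 5.2 mm.
- board_near_edge (a point): Middle of the board's near edge (board x -26 mm), mid-thickness (z 4.2 mm), board axes. The gap under this edge is 3.2 mm high, open over the full width and 13 mm deep: there the components begin (shield can and aerial from board x -13 mm, y -27 to 27 mm) and stop a blade that is slid in.
- board_far_edge (a point): Middle of the board's far edge (board x +26 mm), mid-thickness, beside the pocket's back wall: the edge about which the board is tipped. A header 3.2 mm tall runs along under it, board x 19 to 26 mm. While the board is tipped, this edge's upper corner bears on the wall and slides down it, so the board's foot comes back towards the front by up to 5 mm: follow it, or the board jams.
- lifter: Hand lifter, 80 g: flat-sided black handle 94 x 14 x 24 mm with a cranked steel head in front. Origin: on the handle axis at the grip point, about midway between the forks. x points to the blade end, y across the handle (close the fingers along y), z up. Handle x -58 to 36 mm. Set straight, the blade lies level, x 56 to 96 mm, 36 mm wide, 1.6 thick, its underside 34 mm below the handle axis.
- handle_front (a point): Front end of the handle, on its axis: lifter x 36 mm. The head swings up or down on a friction pivot across the handle at lifter x 42 mm, clamped wherever it was last left: up to 0.18 rad off straight either way, so the blade tip is up to 10 mm lower or higher and 6 mm further back or ahead than if straight. It holds against about 20 N at the tip.
- rest: Tool rest fixed on the bench, turned up to 0.35 rad: steel base 120 x 70 x 8 mm with two fork posts 6 mm thick at x -34 and +29 mm. Origin: underside centre, on the bench; x along the lying lifter to its blade, z up. Fork slots are 19 mm wide, flared above, their bottom 44 mm and their tops 66 mm above the bench. A lifter lying in it has its origin 56 mm above the rest's origin, axes parallel.
- marker: Bystander: black marker pen, 140 x 12 mm, lying near the middle of the bench. Origin: underside centre.
- tracker_a: Bystander: black tracker unit 90 x 40 x 14 mm, on the left. Origin: underside centre.
- tracker_b: Bystander: black tracker unit like the other, far middle of the bench. Origin: underside centre.
- screwdriver: Bystander: screwdriver lying on the right. Origin on its underside.
- spare_board: Bystander: a board like the task's, already components up, lying on the bench on the right. Origin: underside centre.
- relay: Bystander: small black relay 30 x 26 x 26 mm on the left. Origin: underside centre.
Not all that is in view belongs to the job. Of the things that look like the nest, the largest one is meant.

How it is judged:
By the outcome, as a careful person would: the job done as asked, in the order asked, and still so for the second after the job is handed in, with the robot touching nothing.
It also fails if it takes over 72 s, if anything falls off the work surface, if the arm or the gripper's body presses on something with over 40 N, if the wrist force passes 120 N, or if a joint passes its speed limit or range.

## Working session

There is one attempt and no reset: what is moved stays moved. The work goes in short steps, Python scripts to look and compute and a tool call to move; the robot and the scene stay as the last step left them, time stands still between calls to the robot, and variables do not carry over. Pictures are saved under pics/ and viewed, about 8 in all and at most 12, crops included, and the job is handed in when it is done.

Besides the shell and the picture viewer there is one more tool, called after ">>>" in YAML: its name, and indented under it one key for each argument. carry_out: Moves the arm, as the interface text tells. Its arguments: {"type":"object","properties":{"series":{"type":"array","items":{"type":"object","properties":{"translation":{"type":"array","items":{"type":"number"}},"dr":{"type":"array","items":{"type":"number"}},"hand":{"type":"number"}}}},"force":{"type":"number"}},"required":["series"]}

```bash
mkdir -p pics; cat > h.py <<'E'
import numpy as np, cv2
from scipy.spatial.transform import Rotation as R
from rig import read_state, get_image, close_job
def grab(name):
    s=read_state(); im=get_image(name)
    if 'hand_eye' in im:
        T=np.eye(4);T[:3,:3]=R.from_rotvec(s['tool_rot']).as_matrix();T[:3,3]=s['eef_pos']
        M=T@np.array(im['hand_eye'])
    else:
        W=np.eye(4);W[:3,:3]=R.from_rotvec(np.ravel(im['rvec'])).as_matrix();W[:3,3]=np.ravel(im['tvec']);M=np.linalg.inv(W)
    im['M']=M
    np.savez('last_'+name+'.npz',**{k:np.array(v) for k,v in im.items()})
    return im
def load(name): return dict(np.load('last_'+name+'.npz'))
def cloud(im):
    z=im['range_z']; v,u=np.indices(z.shape)
    P=np.stack([(u-im['cx'])/im['fx']*z,(v-im['cy'])/im['fy']*z,z],-1)
    P=P@im['M'][:3,:3].T+im['M'][:3,3]; P[z<=0]=np.nan
    return P
def save(im,fn,crop=None,s=1):
    c=im['color'][...,::-1]
    if crop: c=c[crop[1]:crop[3],crop[0]:crop[2]]
    cv2.imwrite('pics/'+fn,cv2.resize(c,None,fx=s,fy=s,interpolation=cv2.INTER_CUBIC))
E
python3 - <<'E'
from h import *
s=read_state();print(s)
for n in ('scene','top'):
    im=grab(n);save(im,n+'0.png',s=1.4);print(n,im['fx'],im['M'][:3,3])
E
```

```text
{'t': 0.0, 'qpos': array([ 1.23103152e+00,  2.13323257e-01, -3.50482981e-02,  1.32353243e+00,
       -1.11809931e-05,  1.57080359e+00]), 'qvel': array([-1.62976060e-03,  8.39253999e-05,  2.04920290e-03, -8.96918368e-04,
        7.26649373e-04,  1.54170010e-04]), 'joint_torque': array([-3.52224051e-03, -6.86163783e+01,  4.87112653e+01,  1.72669423e-02,
       -3.75645857e-05,  2.00032605e-05]), 'eef_pos': array([166.52596787, 471.10470349, 249.83689125]), 'tool_rot': array([-5.31119261e-01, -3.09619225e+00,  1.71773416e-03]), 'wrist_force': array([ 0.04068823, -0.5772069 ,  0.61639966]), 'torque': array([0.03997185, 0.06921601, 0.03721302]), 'gripper_width': 85.20811857888687}
scene 437.69279672916343 [1147.5992064   433.74319459  797.58617477]
top 378.9029853982777 [ 482.58189788  -10.87338038 1025.84678745]
```

View pics/top0.png

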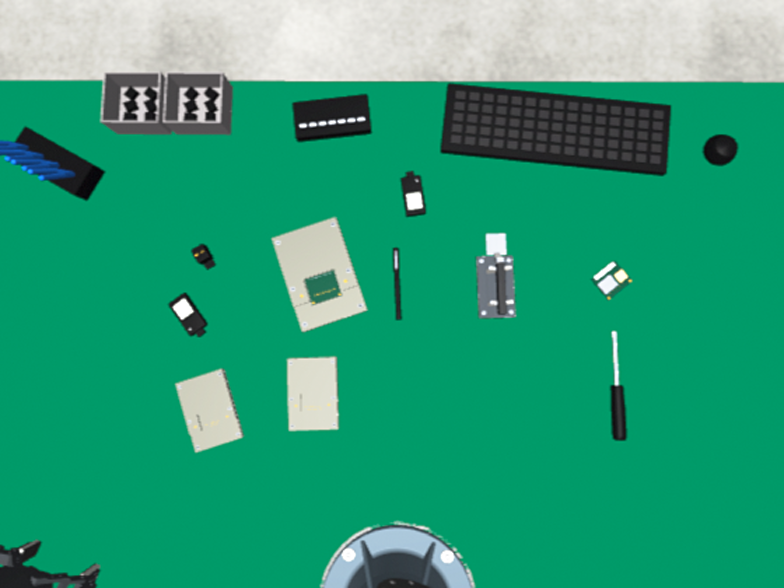

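View pics/scene0.png

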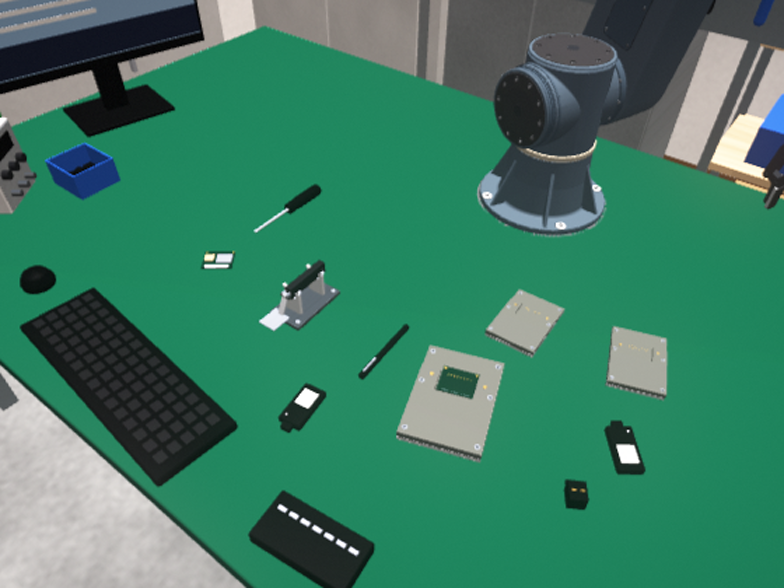

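The top view shows the large nest at (319,275) with its board at (322,287), and the rest with the lifter at (497,285), blade pointing up (+x) at (496,243). The marker lies between them at (397,285). The scene view agrees with this.

```bash
python3 - <<'E'
from h import *
im=load('top');P=cloud(im)
def at(u,v): return P[int(v/1.4),int(u/1.4)].round(1)
for n,q in dict(nest=[(272,240),(337,218),(367,310),(302,331)],deck=[(300,250),(320,240),(335,270)],floor=[(310,318),(345,308)],board=[(322,287)]).items():
    for p in q: print(n,p,at(*p))
X,Y,Z=P[...,0],P[...,1],P[...,2]
def rect(mask,n):
    p=P[mask][:,:2].astype(np.float32); r=cv2.minAreaRect(p); print(n,len(p),r,'z',np.nanmedian(P[mask][:,2]))
c=at(319,275);reg=(abs(X-c[0])<130)&(abs(Y-c[1])<120)
rect(reg&(Z>8)&(Z<35),'nest all')
c=at(508,310);print(c)
reg=(abs(X-c[0]-60)<110)&(abs(Y-c[1]-20)<60)
hsv=cv2.cvtColor(im['color'],cv2.COLOR_RGB2HSV); notg=~((hsv[...,0]>60)&(hsv[...,0]<90)&(hsv[...,1]>120))
rect(reg&notg&(Z<16),'rest base?')
h=reg&(Z>60)&(im['color'].max(-1)<70); rect(h,'handle')
b=reg&(X>c[0]+100)&(Z>12)&notg;rect(b,'blade')
A=P[b];co,*_=np.linalg.lstsq(np.c_[A[:,:2],np.ones(len(A))],A[:,2],rcond=None);print(co)
for r in A[::6]: print(r.round(1),end=' ')
save(im,'crop1.png',(150,140,390,250),3.3)
print(grab('wrist')['hand_eye'])
E
```

```text
nest (272, 240) [671.  250.   18.6]
nest (337, 218) [720.1 128.7   0.8]
nest (367, 310) [538.7  65.1  -1.2]
nest (302, 331) [496.4 189.1  13.3]
deck (300, 250) [652.4 195.3  18.3]
deck (320, 240) [671.3 157.3  21.4]
deck (335, 270) [614.6 126.4  21.3]
floor (310, 318) [520.7 173.8  12.7]
floor (345, 308) [540.1 106.8  14.5]
board (322, 287) [579.8 150.5  16.2]
nest all 3412 ((606.0722045898438, 159.4677276611328), (191.10263061523438, 130.1173095703125), 19.401405334472656) z 18.66910216110483
[ 541.3 -204.2    5.7]
rest base? 843 ((609.1969604492188, -181.85618591308594), (165.43836975097656, 73.64875030517578), 2.360623359680176) z 7.834815556095691
handle 44 ((576.1018676757812, -176.10464477539062), (87.12708282470703, 2.530308485031128), 1.6806371212005615) z 66.96989414294296
blade 213 ((663.3698120117188, -179.18460083007812), (36.116390228271484, 43.46028137207031), 89.08051300048828) z 24.63823136285839
[-5.38785880e-02 -2.01214417e-02  5.71632807e+01]
[ 684.8 -162.2   21.7] [ 684.3 -177.8   24.5] [ 684.9 -194.1   22.5] [ 681.8 -175.2   23.7] [ 681.3 -190.7   26.4] [ 679.2 -
[... 272 characters left out ...]
.2 -174.9   25.4] [ 665.  -190.5   27.1] [ 662.5 -169.6   25.2] [ 663.1 -186.    22.4] [ 659.8 -166.9   25. ] [ 659.9 -182.8   25.6] [ 657.1 -161.7   24.7] [ 656.9 -177.2   27.1] [ 657.5 -193.6   24.1] [ 654.5 -172.2   25. ] [ 654.6 -188.1   25.2] [ 651.6 -166.8   25.9] [ 652.  -183.    24.2] [ 649.3 -161.8   23.3] [ 648.7 -177.1   27.4] [ 649.3 -193.5   24.8] [ 646.3 -172.1   25.8] [ 646.4 -190.6   25.8] [ 641.6 -183.    38.7] [[-7.40472573e-04 -9.50743334e-01 -3.09978329e-01  8.01659378e+01]
 [ 9.99999703e-01 -6.37715708e-04 -4.32831531e-04 -2.70577695e-01]
 [ 2.13833643e-04 -3.09978558e-01  9.50743524e-01 -1.24094410e+02]
 [ 0.00000000e+00  0.00000000e+00  0.00000000e+00  1.00000000e+00]]
```

View pics/crop1.png

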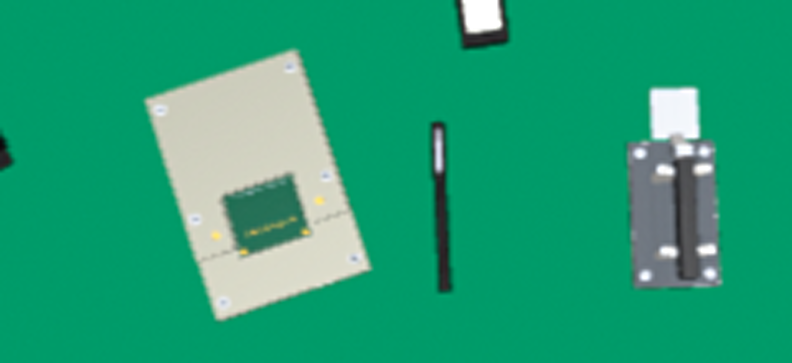

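```bash
cat >> h.py <<'E'
def Rt(yaw,pitch=0,roll=0):
    """tool x along heading yaw (deg), pitch>0: nose (tool x) up; tool z down"""
    return R.from_euler('ZYX',[yaw,-pitch,roll],degrees=True)*R.from_euler('x',180,degrees=True)
def go(pos,yaw,pitch=0,roll=0):
    s=read_state();r0=R.from_rotvec(s['tool_rot'])
    t=r0.inv().apply(np.array(pos)-s['eef_pos'])/10
    print('t',t.round(2),'dr',(r0.inv()*Rt(yaw,pitch,roll)).as_rotvec(degrees=True).round(2))
def st():
    s=read_state();r=R.from_rotvec(s['tool_rot'])*R.from_euler('x',180,degrees=True)
    print('t',round(s['t'],2),'pos',s['eef_pos'].round(2),'ypr',(r.as_euler('ZYX',degrees=True)*[1,-1,1]).round(2),'F',s['wrist_force'].round(2),'w',round(s['gripper_width'],1),'q',s['qpos'].round(2))
E
python3 - <<'E'
from h import *
st();go([590,-177,175],2)
E
```

```text
t 0.15 pos [166.57 471.19 249.92] ypr [1.6053e+02 0.0000e+00 5.0000e-02] F [ 0.56 -0.43 -0.26] w 85.5 q [ 1.23  0.21 -0.03  1.32  0.    1.57]
t [-61.53 -46.99   7.53] dr [-1.0000e-02  7.0000e-02  1.5853e+02]
```

>>> carry_out:
  series:
    - {"translation": [-61.5, -47, 7.5], "dr": [0, 0, 158.5], "hand": 60}
    - {"translation": [-61.5, -47, 7.5], "dr": [0, 0, 158.5], "hand": 60}
    - {"translation": [-61.5, -47, 7.5], "dr": [0, 0, 158.5], "hand": 60}
    - {"translation": [-61.5, -47, 7.5], "dr": [0, 0, 158.5], "hand": 60}
    - {"translation": [-61.5, -47, 7.5], "dr": [0, 0, 158.5], "hand": 60}
    - {"translation": [-61.5, -47, 7.5], "dr": [0, 0, 158.5], "hand": 60}
    - {"translation": [-61.5, -47, 7.5], "dr": [0, 0, 158.5], "hand": 60}
    - {"translation": [-61.5, -47, 7.5], "dr": [0, 0, 158.5], "hand": 60}

```text
t: 1.15
eef_pos: [439.5, 52.7, 202.0]
tool_rot: [2.505, 1.895, 0.001]
wrist_force: [0.9, 1.8, -0.2]
gripper_width: 51.2
```

```bash
python3 - <<'E'
from h import *
st();go([590,-177,175],2)
E
```

```text
t 1.15 pos [439.5   52.66 201.98] ypr [ 7.422e+01  1.000e-02 -2.000e-02] F [ 0.87  1.85 -0.23] w 51.2 q [ 0.12  0.11 -0.28  1.18  0.    1.97]
t [-18.01  20.73   2.7 ] dr [ 1.000e-02 -2.000e-02  7.222e+01]
```

>>> carry_out:
  series:
    - {"translation": [-18, 20.7, 2.7], "dr": [0, 0, 72], "hand": 60}
    - {"translation": [-18, 20.7, 2.7], "dr": [0, 0, 72], "hand": 60}
    - {"translation": [-18, 20.7, 2.7], "dr": [0, 0, 72], "hand": 60}
    - {"translation": [-18, 20.7, 2.7], "dr": [0, 0, 72], "hand": 60}
    - {"translation": [-18, 20.7, 2.7], "dr": [0, 0, 72], "hand": 60}
    - {"translation": [-18, 20.7, 2.7], "dr": [0, 0, 72], "hand": 60}
    - {"translation": [-18, 20.7, 2.7], "dr": [0, 0, 72], "hand": 60}
    - {"translation": [-18, 20.7, 2.7], "dr": [0, 0, 72], "hand": 60}

```text
t: 2.15
eef_pos: [590.3, -173.9, 174.7]
tool_rot: [-3.141, -0.072, 0.001]
wrist_force: [0.1, -0.3, -0.1]
gripper_width: 51.0
```

```bash
python3 - <<'E'
from h import *
st();im=grab('wrist');save(im,'w1.png',s=1.4);P=cloud(im)
X,Y,Z=P[...,0],P[...,1],P[...,2];print(im['fx'])
for lo,hi in ((64,72),(4,11)):
    m=(Z>lo)&(Z<hi)&(Y<-120)&(Y>-240)&(X>500)
    if lo>60:m&=(im['color'].max(-1)<90)
    p=P[m][:,:2].astype(np.float32);print(lo,len(p),cv2.minAreaRect(p),np.median(P[m][:,2]))
m=(Z>12)&(Z<38)&(X>641)&(abs(Y+179)<25)
A=P[m];print(len(A),cv2.minAreaRect(A[:,:2].astype(np.float32)))
xm=A[:,0].mean();co=np.linalg.lstsq(np.c_[A[:,0]-xm,A[:,1]+179,np.ones(len(A))],A[:,2],rcond=None)[0];print(xm,co,A[:,0].max())
E
```

```text
t 2.15 pos [ 590.31 -173.87  174.75] ypr [ 2.63 -0.03  0.01] F [ 0.13 -0.31 -0.15] w 51.0 q [-0.29  0.48  0.15  1.24  0.    2.81]
319.83201871233297
64 438 ((579.0999755859375, -183.74339294433594), (92.33422088623047, 13.985005378723145), 1.9369375705718994) 67.98901241870557
4 5500 ((586.6764526367188, -182.77932739257812), (119.9719009399414, 70.02201080322266), 2.2099549770355225) 8.698179385143987
2321 ((664.642822265625, -181.19903564453125), (42.71974563598633, 35.421871185302734), 2.135153293609619)
665.9205471533603 [-3.02850466e-02  7.72640708e-05  2.57428728e+01] 686.3768886359858
```

View pics/w1.png

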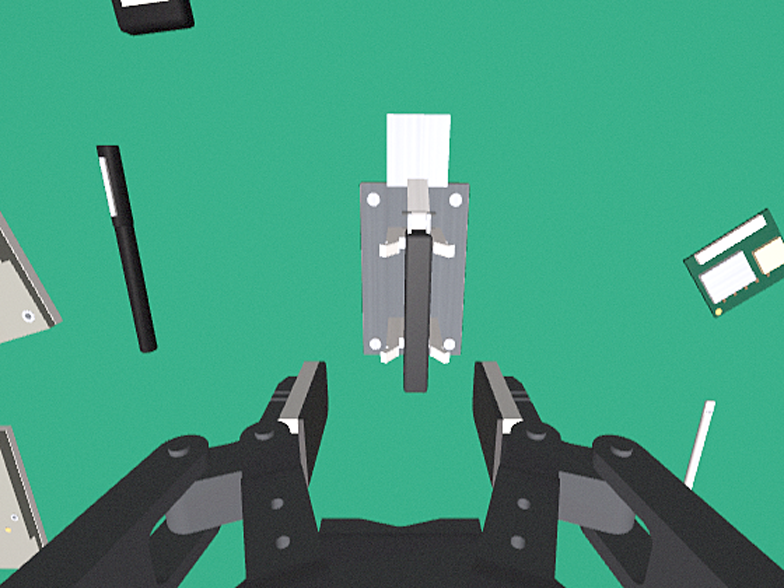

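```bash
python3 - <<'E'
from h import *
im=load('wrist');P=cloud(im);c=im['color'].astype(int)
X,Y,Z=P[...,0],P[...,1],P[...,2]
def fit(m,n):
    A=P[m];xm=A[:,0].mean();co=np.linalg.lstsq(np.c_[A[:,0]-xm,A[:,1]+180,np.ones(len(A))],A[:,2],rcond=None)[0];r=A[:,2]-np.c_[A[:,0]-xm,A[:,1]+180,np.ones(len(A))]@co;print(n,len(A),xm.round(1),co.round(4),r.std().round(2))
g=(c[...,1]>c[...,0]+60)
for lo,hi in((520,600),(600,700),(640,690),(690,760)): fit(g&(X>lo)&(X<hi)&(abs(Y+180)<70),f'table{lo}')
fit((Z>4)&(Z<12)&(~g)&(abs(X-586)<58)&(abs(Y+182)<34),'base')
fit((Z>64)&(Z<72)&(c.max(-1)<110)&(abs(X-579)<44)&(abs(Y+183.5)<6),'handle')
m=(~g)&(Z>12)&(Z<38)&(abs(Y+181)<16)
fit(m&(X>652)&(X<683),'blade')
for x in range(640,690,3):
    q=m&(X>x)&(X<=x+3);print(x,q.sum(),np.median(Z[q]).round(1) if q.any() else '',end='; ')
E
```

```text
table520 5416 561.3 [0.1322 0.0096 4.9626] 28.26
table600 11596 659.2 [-1.900e-02  8.000e-04  9.028e-01] 8.08
table640 6409 666.9 [-1.700e-03  3.000e-04  6.249e-01] 0.74
table690 13214 720.8 [-1.300e-03  3.000e-04  5.659e-01] 0.77
base 5169 593.4 [-1.400e-03 -9.000e-04  8.795e+00] 0.83
handle 1423 577.1 [-2.00000e-03 -7.30000e-03  6.85885e+01] 0.68
blade 1564 667.8 [ 3.38000e-02 -4.00000e-04  2.53707e+01] 0.72
640 0 ; 643 65 35.3; 646 147 25.5; 649 140 25.0; 652 144 24.8; 655 145 25.0; 658 146 25.2; 661 147 25.2; 664 149 25.4; 667 155 25.5; 670 153 25.4; 673 153 25.5; 676 160 25.6; 679 159 25.8; 682 160 25.8; 685 65 25.8; 688 0 ;
```

The wrist view shows the lifter handle at (418,310) and its blade at (418,150), nose-up about 2.0° relative to the handle. The rest is at (586.7,-182.8), yaw 2.1°. I'm descending to grip.

```bash
python3 - <<'E'
from h import *
st();go([589,-183.4,56],2.1)
E
```

```text
t 2.2 pos [ 590.34 -173.8   174.86] ypr [ 2.76 -0.02  0.01] F [-1.16 -0.2   0.79] w 51.1 q [-0.29  0.47  0.15  1.24  0.    2.81]
t [-0.17  0.95 11.89] dr [-0.01  0.02  0.66]
```

>>> carry_out:
  series:
    - {"translation": [-0.17, 0.95, 0], "dr": [0, 0, 0.6], "hand": 60}
    - {"translation": [-0.17, 0.95, 4], "dr": [0, 0, 0.6], "hand": 60}
    - {"translation": [-0.17, 0.95, 8], "dr": [0, 0, 0.6], "hand": 60}
    - {"translation": [-0.17, 0.95, 10.5], "dr": [0, 0, 0.6], "hand": 60}
    - {"translation": [-0.17, 0.95, 11.5], "dr": [0, 0, 0.6], "hand": 60}
    - {"translation": [-0.17, 0.95, 11.89], "dr": [0, 0, 0.6], "hand": 60}
    - {"translation": [-0.17, 0.95, 11.89], "dr": [0, 0, 0.6], "hand": 60}

```text
t: 3.08
eef_pos: [589.7, -183.7, 57.0]
tool_rot: [3.141, 0.055, 0.002]
wrist_force: [-0.5, -0.2, -0.4]
gripper_width: 51.1
```

```bash
python3 - <<'E'
from h import *
st();go([589,-183.4,56],2.1)
E
```

```text
t 3.08 pos [ 589.66 -183.67   56.98] ypr [ 2.    0.06 -0.02] F [-0.51 -0.24 -0.38] w 51.1 q [-0.3   0.55 -0.04  0.98 -0.    2.8 ]
t [-0.06 -0.03  0.1 ] dr [ 0.02 -0.06 -0.1 ]
```

Close with 60 N.

>>> carry_out:
  series:
    - {"translation": [0, 0, 0.08], "dr": [0, 0, 0], "hand": 40}
    - {"translation": [0, 0, 0.08], "dr": [0, 0, 0], "hand": 20}
    - {"translation": [0, 0, 0.08], "dr": [0, 0, 0], "hand": 5}
    - {"translation": [0, 0, 0.08], "dr": [0, 0, 0], "hand": 5}
    - {"translation": [0, 0, 0.08], "dr": [0, 0, 0], "hand": 5}
    - {"translation": [0, 0, 0.08], "dr": [0, 0, 0], "hand": 5}
    - {"translation": [0, 0, 0.08], "dr": [0, 0, 0], "hand": 5}
  force: 60

```text
t: 3.95
eef_pos: [589.5, -183.5, 56.0]
tool_rot: [3.141, 0.055, 0.001]
wrist_force: [-1.3, 0.2, 6.0]
gripper_width: 12.7
```

```bash
python3 - <<'E'
from h import *
st()
a=np.radians(19.4);c=np.array([606.07,159.47])
for nx in (-170,-137,-98): print(nx,(c+nx*np.array([np.cos(a),np.sin(a)])).round(1))
E
```

```text
t 3.95 pos [ 589.47 -183.51   55.96] ypr [ 1.99  0.04 -0.02] F [-1.34  0.25  5.97] w 12.7 q [-0.3   0.55 -0.04  0.97 -0.    2.81]
-170 [445.7 103. ]
-137 [476.8 114. ]
-98 [513.6 126.9]
```

>>> carry_out:
  series:
    - {"translation": [0, 0, -1], "dr": [0, 0, 0], "hand": 5}
    - {"translation": [0, 0, -3], "dr": [0, 0, 0], "hand": 5}
    - {"translation": [0, 0, -6], "dr": [0, 0, 0], "hand": 5}
    - {"translation": [0, 0, -8], "dr": [0, 0, 0], "hand": 5}
    - {"translation": [0, 0, -8], "dr": [0, 0, 0], "hand": 5}

```text
t: 4.58
eef_pos: [590.1, -183.7, 137.3]
tool_rot: [3.14, 0.054, 0.004]
wrist_force: [-0.4, 0.2, -1.4]
gripper_width: 13.1
```

```bash
python3 - <<'E'
from h import *
st();go([440,101,100],19.4,-2.2)
E
```

```text
t 4.58 pos [ 590.11 -183.69  137.25] ypr [ 1.99  0.16 -0.06] F [-0.42  0.2  -1.39] w 13.1 q [-0.3   0.49  0.08  1.15  0.    2.81]
t [-14.02 -28.98   3.66] dr [ -0.25  -2.34 -17.41]
```

>>> carry_out:
  series:
    - {"translation": [-3.5, -5.8, 0], "dr": [0, 0, -4], "hand": 5}
    - {"translation": [-7, -11.6, 0], "dr": [-0.2, -1, -8], "hand": 5}
    - {"translation": [-10, -17.4, 0.5], "dr": [-0.2, -2, -13], "hand": 5}
    - {"translation": [-14, -23, 2], "dr": [-0.25, -2.34, -17.4], "hand": 5}
    - {"translation": [-14, -29, 3.7], "dr": [-0.25, -2.34, -17.4], "hand": 5}
    - {"translation": [-14, -29, 3.7], "dr": [-0.25, -2.34, -17.4], "hand": 5}
    - {"translation": [-14, -29, 3.7], "dr": [-0.25, -2.34, -17.4], "hand": 5}

```text
t: 5.45
eef_pos: [438.3, 102.5, 97.6]
tool_rot: [3.09, 0.532, -0.066]
wrist_force: [0.4, -0.1, -1.1]
gripper_width: 13.2
```

```bash
python3 - <<'E'
from h import *
st();im=grab('wrist');save(im,'w2.png',s=1.4)
P=cloud(im);c=im['color'].astype(int);X,Y,Z=P[...,0],P[...,1],P[...,2]
s=read_state();r=Rt(19.4)  # nest frame approx
a=np.radians(19.4);ex=np.array([np.cos(a),np.sin(a)]);ey=np.array([-ex[1],ex[0]])
N=np.stack([(X-606.07)*ex[0]+(Y-159.47)*ex[1],(X-606.07)*ey[0]+(Y-159.47)*ey[1],Z],-1)
np.save('N.npy',N)
g=(c[...,1]>c[...,0]+60)
grn=(c[...,1]>c[...,0]*1.4)&(c[...,1]<140)&(Z>14)&(Z<26)&(N[...,0]<10)&(N[...,0]>-70)&(abs(N[...,1])<40)
print('board',grn.sum(),cv2.minAreaRect(N[grn][:,:2].astype(np.float32)),np.median(Z[grn]))
n=(~g)&(Z>8)&(Z<30)&(N[...,0]>-110)&(abs(N[...,1])<75)
print('nest front',np.percentile(N[n][:,0],[0.2,1]),'y',np.percentile(N[n&(N[...,0]>-20)][:,1],[0.3,99.7]))
# blade
m=(Z>50)&(Z<85)&(c.min(-1)>150)
print('blade',m.sum(),cv2.minAreaRect(N[m][:,:2].astype(np.float32)),np.median(Z[m]))
tp=(s['eef_pos'][:2]-[606.07,159.47]);print('tcp nest',tp@ex,tp@ey)
E
```

```text
t 5.45 pos [438.26 102.45  97.56] ypr [19.53 -2.43  0.12] F [ 0.39 -0.09 -1.09] w 13.2 q [ 0.23  0.24 -0.41  0.97 -0.    3.03]
board 950 ((-50.92800521850586, -1.5588512420654297), (59.63669967651367, 4.7889275550842285), 89.83519744873047) 19.75914045420059Traceback (most recent call last):
  File "<stdin>", line 12, in <module>
    return _quantile_unchecked(
        a, q, axis, out, overwrite_input, method, keepdims, weights)
    return _ureduce(a,
                    func=_quantile_ureduce_func,
    ...<5 lines>...
                    overwrite_input=overwrite_input,
                    method=method)
    r = func(a, **kwargs)
    result = _quantile(arr,
                       quantiles=q,
    ...<2 lines>...
                       out=out,
                       weights=wgt)
    slices_having_nans = np.isnan(arr[-1, ...])
                                  ~~~^^^^^^^^^
IndexError: index -1 is out of bounds for axis 0 with size 0
```

View pics/w2.png

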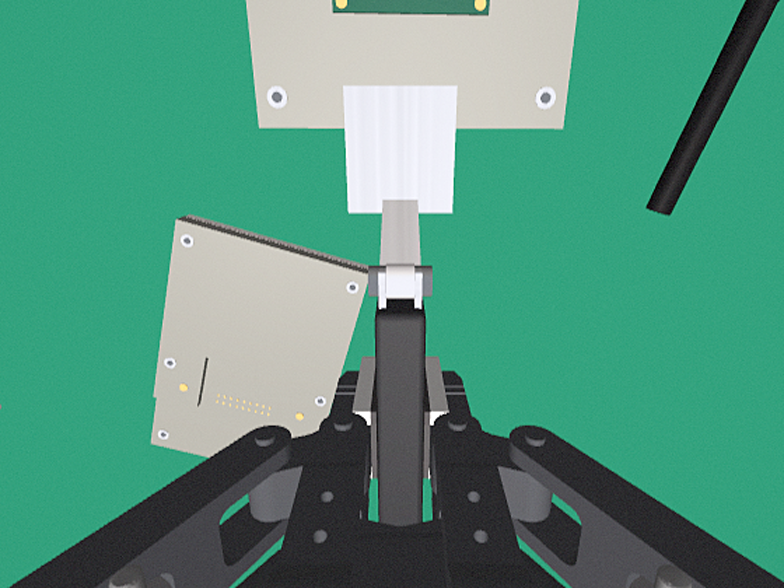

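The wrist view shows the lifter held straight with its blade at (400,150). The board's near edge is at the top, (333–490, 14), and the fingers are clear. Next I compute offsets between the blade and the board.

```bash
python3 - <<'E'
from h import *
im=load('wrist');c=im['color'].astype(int);N=np.load('N.npy');Z=N[...,2]
def rc(m,n):
    print(n,m.sum(),cv2.minAreaRect(N[m][:,:2].astype(np.float32)),'z',np.median(Z[m]).round(2),'x',N[m][:,0].min().round(1),N[m][:,0].max().round(1),'y',N[m][:,1].min().round(1),N[m][:,1].max().round(1))
notg=~((c[...,1]>c[...,0]+60))
rc(notg&(Z>8)&(Z<18)&(N[...,0]>-110)&(N[...,0]<-60)&(abs(N[...,1])<75),'floor')
m=(Z>45)&(Z<85)&(c.min(-1)>150)&(N[...,0]>-125);rc(m,'blade')
A=N[m&(N[...,0]>-118)&(N[...,0]<-86)];print(np.linalg.lstsq(np.c_[A[:,0]+100,A[:,1],np.ones(len(A))],A[:,2],rcond=None)[0])
d=notg&(Z>5)&(Z<30)&(N[...,0]<-110);rc(d,'decoy');print(np.percentile(Z[d],[5,50,95]))
f=notg&(Z>8)&(Z<18)&(N[...,0]>-95)&(N[...,0]<-60)&(abs(N[...,1])<60)
A=N[f];print(np.linalg.lstsq(np.c_[A[:,:2],np.ones(len(A))],A[:,2],rcond=None)[0])
s=read_state();tp=(s['eef_pos'][:2]-[606.07,159.47]);a=np.radians(19.4);print('tcp nest',tp@[np.cos(a),np.sin(a)],tp@[-np.sin(a),np.cos(a)]);st()
E
```

```text
floor 12379 ((-77.21318817138672, -2.1162033081054688), (34.58331298828125, 131.05592346191406), 0.08845314383506775) z 14.6 x -94.6 -60.0 y -67.7 63.4
blade 7374 ((-103.45172119140625, 2.317842483520508), (43.01357650756836, 36.1386604309082), 0.06963889300823212) z 63.62 x -125.0 -81.9 y -15.7 20.4
[-1.38438486e-02  9.66303650e-04  6.35353054e+01]
decoy 19778 ((-192.37684631347656, 6.1988067626953125), (136.8772430419922, 287.18743896484375), 6.106454849243164) z 14.63 x -272.6 -110.0 y -129.5 143.1
[10.05789339 14.63087521 15.8128586 ]
[-2.82996303e-03  5.37752646e-04  1.43932677e+01]
tcp nest -177.04674710393724 1.009759248707982
t 5.5 pos [438.74 101.61  97.91] ypr [19.46 -2.4   0.1 ] F [ 0.77 -0.19 -0.02] w 13.2 q [ 0.23  0.24 -0.4   0.97 -0.    3.03]
```

```bash
cat >> h.py <<'E'
A0=np.radians(19.4);EX=np.array([np.cos(A0),np.sin(A0)]);EY=np.array([-EX[1],EX[0]]);C0=np.array([606.07,159.47])
def nest(nx,ny,z,pitch=-2.3,yaw=19.4,roll=0): go([*(C0+nx*EX+ny*EY),z],yaw,pitch,roll)
def ns():
    st();s=read_state();d=s['eef_pos'][:2]-C0;print('nest tcp',(d@EX).round(2),(d@EY).round(2),s['eef_pos'][2].round(2))
E
python3 - <<'E'
from h import *
nest(-158,-2.9,53)
E
```

```text
t [2.09 0.4  4.41] dr [-0.1   0.1   0.06]
```

>>> carry_out:
  series:
    - {"translation": [0.7, 0.4, 1.2], "dr": [-0.1, 0.1, 0], "hand": 5}
    - {"translation": [1.4, 0.4, 2.6], "dr": [-0.1, 0.1, 0], "hand": 5}
    - {"translation": [2.1, 0.4, 3.6], "dr": [-0.1, 0.1, 0], "hand": 5}
    - {"translation": [2.1, 0.4, 4.2], "dr": [-0.1, 0.1, 0], "hand": 5}
    - {"translation": [2.1, 0.4, 4.4], "dr": [-0.1, 0.1, 0], "hand": 5}
    - {"translation": [2.1, 0.4, 4.4], "dr": [-0.1, 0.1, 0], "hand": 5}

```text
t: 6.25
eef_pos: [458.5, 104.2, 53.6]
tool_rot: [3.09, 0.528, -0.06]
wrist_force: [-0.9, 0.2, -0.6]
gripper_width: 13.3
```

```bash
python3 - <<'E'
from h import *
F=[]
ns();im=grab('wrist');save(im,'w3.png',s=1.4)
for i in range(4): F.append(read_state()['wrist_force']);get_image('top')
print(np.round(F,2));ns()
P=cloud(im);c=im['color'].astype(int);N=np.stack([(P[...,:2]-C0)@EX,(P[...,:2]-C0)@EY,P[...,2]],-1);Z=N[...,2]
g=(c[...,1]>c[...,0]*1.4)&(c[...,1]<140)&(Z>14)&(Z<26)&(N[...,0]<10)&(N[...,0]>-70)&(abs(N[...,1])<40)
print('board',g.sum(),cv2.minAreaRect(N[g][:,:2].astype(np.float32)),np.median(Z[g]),N[g].min(0),N[g].max(0))
m=(Z>12)&(Z<40)&(c.min(-1)>205)&(N[...,0]>-105)&(N[...,0]<-50)&(abs(N[...,1]+1)<25)
print('blade',m.sum(),cv2.minAreaRect(N[m][:,:2].astype(np.float32)),np.median(Z[m]),N[m].min(0),N[m].max(0))
E
```

```text
t 6.25 pos [458.52 104.23  53.65] ypr [ 1.939e+01 -2.240e+00  1.000e-02] F [-0.87  0.18 -0.64] w 13.3 q [ 0.23  0.32 -0.42  0.87 -0.    3.03]
nest tcp -157.53 -3.09 53.65
[[-0.35 -0.52  0.11]
 [ 0.55  0.59 -0.63]
 [-0.39  0.65 -0.81]
 [ 0.13 -0.43 -1.46]]
t 6.5 pos [458.74 104.28  53.83] ypr [19.39 -2.21  0.  ] F [-0.7   0.38 -0.78] w 13.1 q [ 0.23  0.32 -0.42  0.87 -0.    3.03]
nest tcp -157.29 -3.12 53.83
board 5263 ((-45.547279357910156, -1.5562591552734375), (59.90362548828125, 15.255974769592285), 89.46024322509766) 19.74800534941366 [-53.4287377  -31.56663637  16.91537498] [-38.18961102  28.41752242  22.36147698]
blade 6928 ((-77.40091705322266, -4.533575057983398), (41.31132507324219, 48.98471450805664), 88.99933624267578) 19.834051392509963 [-101.70385938  -25.61328448   12.72203924] [-52.7381168   15.97104751  23.22066462]
```

View pics/w3.png

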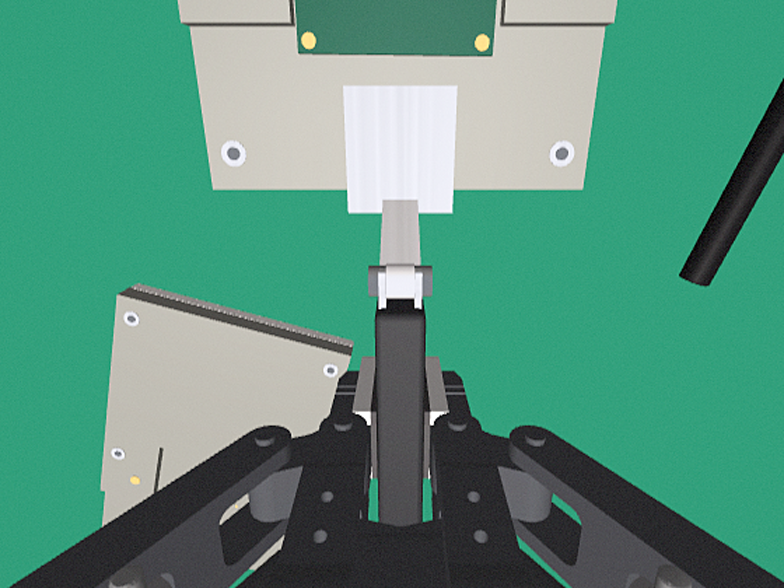

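The tip at row 86 is about 8 mm short of the board edge at row 55, and the blade is centred on the board. I'm descending to touch the floor.

>>> carry_out:
  series:
    - {"translation": [0.0, 0, 0.1], "dr": [0, 0, 0], "hand": 5}
    - {"translation": [0.0, 0, 0.2], "dr": [0, 0, 0], "hand": 5}
    - {"translation": [0.0, 0, 0.3], "dr": [0, 0, 0], "hand": 5}
    - {"translation": [0, 0, 0.32], "dr": [0, 0, 0], "hand": 5}
    - {"translation": [0, 0, 0.34], "dr": [0, 0, 0], "hand": 5}
    - {"translation": [0, 0, 0.34], "dr": [0, 0, 0], "hand": 5}

```text
t: 7.25
eef_pos: [458.5, 104.2, 50.2]
tool_rot: [3.09, 0.528, -0.061]
wrist_force: [-0.6, -0.5, -1.1]
gripper_width: 12.9
```

```bash
cat >> h.py <<'E'
def avg(n=6):
    F=[];T=[]
    for i in range(n): s=read_state();F.append(s['wrist_force']);T.append(s['torque']);get_image('top')
    print('F',np.mean(F,0).round(2),'T',np.mean(T,0).round(3));ns()
E
python3 - <<'E'
from h import *
avg()
E
```

```text
F [-0.05 -0.05 -0.89] T [-0.012 -0.037 -0.002]
t 7.55 pos [458.5  104.19  50.17] ypr [ 1.939e+01 -2.240e+00  1.000e-02] F [ 0.08 -1.17 -1.15] w 13.2 q [ 0.23  0.32 -0.43  0.86 -0.    3.03]
nest tcp -157.55 -3.13 50.17
```

>>> carry_out:
  series:
    - {"translation": [0, 0, 0.02], "dr": [0, 0, 0], "hand": 5}
    - {"translation": [0, 0, 0.02], "dr": [0, 0, 0], "hand": 5}

```text
t: 7.8
eef_pos: [458.5, 104.2, 50.0]
tool_rot: [3.09, 0.528, -0.06]
wrist_force: [-0.0, -0.3, -0.0]
gripper_width: 13.0
```

>>> carry_out:
  series:
    - {"translation": [0, 0, 0.02], "dr": [0, 0, 0], "hand": 5}
    - {"translation": [0, 0, 0.02], "dr": [0, 0, 0], "hand": 5}

```text
t: 8.05
eef_pos: [458.4, 104.2, 49.8]
tool_rot: [3.09, 0.528, -0.061]
wrist_force: [-1.4, -0.9, 1.5]
gripper_width: 13.1
```

```bash
python3 - <<'E'
from h import *
avg(5)
E
```

```text
F [-1.16 -0.8   1.85] T [-0.01   0.072  0.017]
t 8.3 pos [458.42 104.18  49.78] ypr [ 1.939e+01 -2.250e+00  1.000e-02] F [-1.53 -0.03  2.08] w 13.4 q [ 0.23  0.32 -0.43  0.86 -0.    3.03]
nest tcp -157.63 -3.11 49.78
```

```bash
python3 - <<'E'
from h import *
nest(-138.6,-3.1,49.92,-2.25)
E
```

```text
t [ 1.9  -0.   -0.09] dr [-0.01 -0.   -0.01]
```

>>> carry_out:
  series:
    - {"translation": [0, 0, -0.015], "dr": [0, 0, 0], "hand": 5}
    - {"translation": [0.3, 0, -0.027], "dr": [0, 0, 0], "hand": 5}
    - {"translation": [0.6, 0, -0.039], "dr": [0, 0, 0], "hand": 5}
    - {"translation": [0.9, 0, -0.05], "dr": [0, 0, 0], "hand": 5}
    - {"translation": [1.2, 0, -0.062], "dr": [0, 0, 0], "hand": 5}
    - {"translation": [1.5, 0, -0.074], "dr": [0, 0, 0], "hand": 5}
    - {"translation": [1.7, 0, -0.082], "dr": [0, 0, 0], "hand": 5}
    - {"translation": [1.8, 0, -0.086], "dr": [0, 0, 0], "hand": 5}

```text
t: 9.3
eef_pos: [475.6, 110.2, 49.9]
tool_rot: [3.09, 0.528, -0.061]
wrist_force: [-2.0, -0.3, 0.9]
gripper_width: 13.2
```

```bash
cat > look.py <<'E'
from h import *
import sys
im=grab('wrist');P=cloud(im);c=im['color'].astype(int);N=np.stack([(P[...,:2]-C0)@EX,(P[...,:2]-C0)@EY,P[...,2]],-1);Z=N[...,2]
g=(c[...,1]>c[...,0]*1.4)&(c[...,1]<140)&(Z>14)&(Z<90)&(N[...,0]<60)&(N[...,0]>-70)&(abs(N[...,1])<40)
A=N[g];print('board',g.sum(),cv2.minAreaRect(A[:,:2].astype(np.float32)),np.median(A[:,2]),A.min(0).round(1),A.max(0).round(1))
co=np.polyfit(A[:,0],A[:,2],1);print('tilt deg',np.degrees(np.arctan(co[0])).round(2))
if len(sys.argv)>1: save(im,sys.argv[1],s=1.4)
E
python3 - <<'E'
from h import *
avg(4)
E
python3 look.py w4.png
```

```text
F [-0.65 -0.12  0.65] T [ 0.059 -0.131  0.001]
t 9.5 pos [475.57 110.21  49.93] ypr [ 1.939e+01 -2.230e+00  1.000e-02] F [0.17 0.19 0.52] w 13.3 q [ 0.23  0.35 -0.38  0.88 -0.    3.03]
nest tcp -139.45 -3.11 49.93
board 11227 ((-36.99985122680664, -1.7305412292480469), (60.219608306884766, 31.756317138671875), 89.88646697998047) 19.73232953054847 [-52.9 -31.9  17.1] [-21.1  28.4  22.6]
tilt deg -0.05
```

View pics/w4.png

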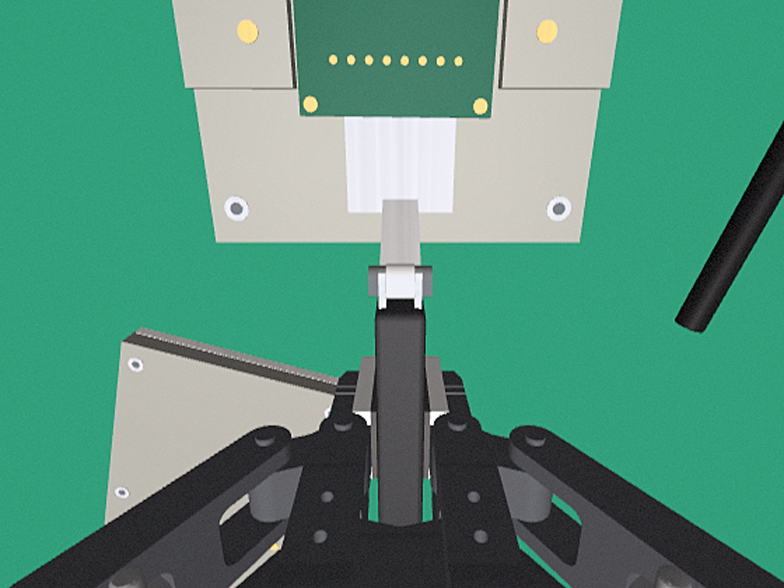

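Blade is under the board, with the visible edge at row 117 and the tip about 9 mm in. I'll go about 2.4 mm further, then compute the arc.

>>> carry_out:
  series:
    - {"translation": [0.1, 0, -0.004], "dr": [0, 0, 0], "hand": 5}
    - {"translation": [0.2, 0, -0.008], "dr": [0, 0, 0], "hand": 5}
    - {"translation": [0.24, 0, -0.009], "dr": [0, 0, 0], "hand": 5}

```text
t: 9.93
eef_pos: [477.7, 111.0, 49.9]
tool_rot: [3.09, 0.528, -0.061]
wrist_force: [-0.7, 0.3, 0.4]
gripper_width: 13.1
```

```bash
cat >> h.py <<'E'
def arc(th0,th1,n,s=40.2,g=1.0,pitch=2.25,back=0.0):
    f=lambda d:(lambda t:np.array([-max(g,5.2*np.sin(t))-s*np.cos(t)+3.2*np.sin(t)-back*np.sin(t),s*np.sin(t)+3.2*np.cos(t)]))(np.radians(d))
    p=np.radians(pitch);p0=f(th0)
    for d in np.linspace(th0,th1,n+1)[1:]:
        v=(f(d)-p0)/10; print(round(d,1),'tx,tz',(v[0]*np.cos(p)-v[1]*np.sin(p)).round(2),(-v[1]*np.cos(p)-v[0]*np.sin(p)).round(2))
E
python3 - <<'E'
from h import *
avg(4);arc(0,28,7)
E
python3 look.py
```

```text
F [-0.69 -0.14  0.35] T [ 0.011 -0.018  0.043]
t 10.12 pos [477.77 110.98  49.91] ypr [ 1.939e+01 -2.240e+00  1.000e-02] F [0.07 0.1  1.73] w 13.2 q [ 0.23  0.36 -0.37  0.88 -0.    3.03]
nest tcp -137.12 -3.12 49.91
4.0 tx,tz 0.02 -0.28
8.0 tx,tz 0.06 -0.56
12.0 tx,tz 0.11 -0.83
16.0 tx,tz 0.16 -1.1
20.0 tx,tz 0.22 -1.37
24.0 tx,tz 0.3 -1.62
28.0 tx,tz 0.4 -1.87
board 11961 ((-35.61579895019531, -1.7045783996582031), (60.28924560546875, 34.224586486816406), 89.30264282226562) 19.75580225780638 [-53.  -32.   16.9] [-18.8  28.4  22.2]
tilt deg -0.07
```

>>> carry_out:
  series:
    - {"translation": [0, 0, -0.16], "dr": [0, 0, 0], "hand": 5}
    - {"translation": [0.02, 0, -0.44], "dr": [0, 0, 0], "hand": 5}
    - {"translation": [0.05, 0, -0.72], "dr": [0, 0, 0], "hand": 5}
    - {"translation": [0.1, 0, -0.99], "dr": [0, 0, 0], "hand": 5}
    - {"translation": [0.15, 0, -1.26], "dr": [0, 0, 0], "hand": 5}
    - {"translation": [0.21, 0, -1.53], "dr": [0, 0, 0], "hand": 5}
    - {"translation": [0.29, 0, -1.78], "dr": [0, 0, 0], "hand": 5}
    - {"translation": [0.39, 0, -2.03], "dr": [0, 0, 0], "hand": 5}

```text
t: 11.18
eef_pos: [482.2, 112.5, 70.2]
tool_rot: [3.09, 0.528, -0.06]
wrist_force: [-0.0, -0.2, -0.5]
gripper_width: 13.3
```

```bash
python3 - <<'E'
from h import *
avg(3);arc(28,60,8)
E
python3 look.py w5.png
```

```text
F [-0.03 -0.09 -0.72] T [ 0.004 -0.032 -0.024]
t 11.32 pos [482.27 112.56  70.14] ypr [ 1.939e+01 -2.230e+00  1.000e-02] F [-0.58 -0.02 -1.34] w 12.9 q [ 0.23  0.34 -0.33  0.93 -0.    3.03]
nest tcp -132.35 -3.12 70.14
32.0 tx,tz 0.12 -0.24
36.0 tx,tz 0.26 -0.46
40.0 tx,tz 0.41 -0.68
44.0 tx,tz 0.58 -0.88
48.0 tx,tz 0.76 -1.06
52.0 tx,tz 0.96 -1.23
56.0 tx,tz 1.18 -1.39
60.0 tx,tz 1.4 -1.53
board 11146 ((-28.37032699584961, -1.7834548950195312), (60.20145034790039, 36.15211868286133), 89.49384307861328) 34.03123404437139 [-46.7 -32.   22.7] [-10.5  28.4  45.4]
tilt deg -27.52
```

View pics/w5.png

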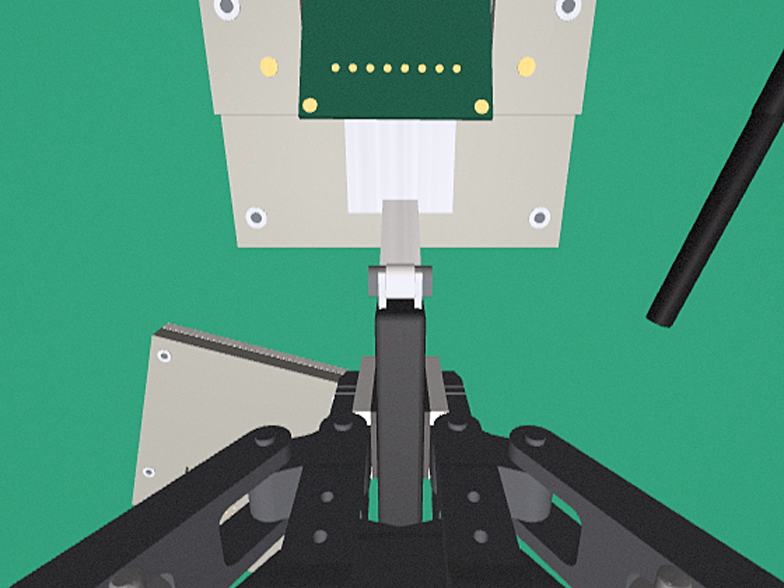

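The board is tilted 27.5° as planned, with its edge level at row 118. Continuing along the arc.

>>> carry_out:
  series:
    - {"translation": [0.11, 0, -0.24], "dr": [0, 0, 0], "hand": 5}
    - {"translation": [0.25, 0, -0.46], "dr": [0, 0, 0], "hand": 5}
    - {"translation": [0.4, 0, -0.68], "dr": [0, 0, 0], "hand": 5}
    - {"translation": [0.57, 0, -0.88], "dr": [0, 0, 0], "hand": 5}
    - {"translation": [0.75, 0, -1.06], "dr": [0, 0, 0], "hand": 5}
    - {"translation": [0.95, 0, -1.23], "dr": [0, 0, 0], "hand": 5}
    - {"translation": [1.16, 0, -1.39], "dr": [0, 0, 0], "hand": 5}
    - {"translation": [1.38, 0, -1.53], "dr": [0, 0, 0], "hand": 5}

```text
t: 12.38
eef_pos: [495.9, 117.4, 84.9]
tool_rot: [3.09, 0.528, -0.061]
wrist_force: [-0.0, -0.0, -0.4]
gripper_width: 13.2
```

```bash
python3 - <<'E'
from h import *
avg(3);arc(60,88,7)
E
python3 look.py
```

```text
F [-0.12 -0.3  -0.24] T [ 0.022  0.024 -0.005]
t 12.53 pos [495.83 117.33  84.8 ] ypr [ 1.939e+01 -2.240e+00  1.000e-02] F [-0.81  0.21 -0.45] w 13.4 q [ 0.23  0.36 -0.27  0.98 -0.    3.04]
nest tcp -117.98 -3.13 84.8
64.0 tx,tz 0.24 -0.12
68.0 tx,tz 0.48 -0.22
72.0 tx,tz 0.74 -0.31
76.0 tx,tz 1.0 -0.38
80.0 tx,tz 1.27 -0.42
84.0 tx,tz 1.55 -0.45
88.0 tx,tz 1.83 -0.46
board 6742 ((-13.831169128417969, -1.873098373413086), (60.32022476196289, 28.380474090576172), 89.897705078125) 43.96532325026919 [-28.1 -32.   15. ] [ 0.3 28.3 63.6]
tilt deg -58.61
```

>>> carry_out:
  series:
    - {"translation": [0.23, 0, -0.12], "dr": [0, 0, 0], "hand": 5}
    - {"translation": [0.47, 0, -0.22], "dr": [0, 0, 0], "hand": 5}
    - {"translation": [0.73, 0, -0.31], "dr": [0, 0, 0], "hand": 5}
    - {"translation": [0.98, 0, -0.38], "dr": [0, 0, 0], "hand": 5}
    - {"translation": [1.25, 0, -0.42], "dr": [0, 0, 0], "hand": 5}
    - {"translation": [1.53, 0, -0.45], "dr": [0, 0, 0], "hand": 5}
    - {"translation": [1.75, 0, -0.47], "dr": [0, 0, 0], "hand": 5}

```text
t: 13.45
eef_pos: [512.7, 123.3, 88.9]
tool_rot: [3.09, 0.528, -0.06]
wrist_force: [0.0, -0.1, 1.0]
gripper_width: 13.2
```

```bash
python3 - <<'E'
from h import *
avg(3)
E
python3 look.py
```

```text
F [-0.29 -0.08  1.22] T [ 0.045 -0.107  0.001]
t 13.6 pos [512.5  123.2   88.81] ypr [ 1.939e+01 -2.240e+00  1.000e-02] F [ 0.54 -1.07  0.08] w 13.0 q [ 0.24  0.39 -0.22  1.   -0.    3.04]
nest tcp -100.3 -3.13 88.81
board 734 ((-34.40653610229492, -1.855325698852539), (59.843257904052734, 63.245819091796875), 89.96166229248047) 66.69378345193734 [-66.  -31.8  64.7] [-2.8 28.  88.6]
tilt deg -18.81
```

>>> carry_out:
  series:
    - {"translation": [0, 0, -0.1], "dr": [0, 0, 0], "hand": 5}
    - {"translation": [0.1, 0, -0.17], "dr": [0, 0, 0], "hand": 5}
    - {"translation": [0.25, 0, -0.18], "dr": [0, 0, 0], "hand": 5}
    - {"translation": [0.4, 0, -0.19], "dr": [0, 0, 0], "hand": 5}

```text
t: 14.15
eef_pos: [516.3, 124.5, 90.5]
tool_rot: [3.09, 0.528, -0.061]
wrist_force: [0.2, -0.8, -0.8]
gripper_width: 13.2
```

```bash
python3 - <<'E'
from h import *
avg(3)
E
python3 look.py
```

```text
F [ 0.07 -0.25 -0.73] T [ 0.015 -0.033 -0.002]
t 14.3 pos [516.28 124.54  90.5 ] ypr [ 1.939e+01 -2.250e+00  1.000e-02] F [-0.83 -0.53 -0.17] w 13.5 q [ 0.24  0.39 -0.2   1.01 -0.    3.04]
nest tcp -96.29 -3.13 90.5
board 904 ((-29.572181701660156, -1.7538414001464844), (59.849395751953125, 61.922786712646484), 89.87615203857422) 66.33574360362854 [-60.5 -31.7  45.8] [ 1.5 28.1 89.2]
tilt deg -17.97
```

>>> carry_out:
  series:
    - {"translation": [0.1, 0, -0.01], "dr": [0, 0, 0], "hand": 5}
    - {"translation": [0.2, 0, -0.01], "dr": [0, 0, 0], "hand": 5}
    - {"translation": [0.3, 0, -0.02], "dr": [0, 0, 0], "hand": 5}
    - {"translation": [0.4, 0, -0.02], "dr": [0, 0, 0], "hand": 5}
    - {"translation": [0.5, 0, -0.02], "dr": [0, 0, 0], "hand": 5}
    - {"translation": [0.6, 0, -0.02], "dr": [0, 0, 0], "hand": 5}
    - {"translation": [0.7, 0, -0.03], "dr": [0, 0, 0], "hand": 5}

```text
t: 15.22
eef_pos: [522.9, 126.9, 90.6]
tool_rot: [3.09, 0.528, -0.06]
wrist_force: [-0.2, 0.2, -0.8]
gripper_width: 13.5
```

```bash
python3 - <<'E'
from h import *
avg(3)
E
python3 look.py w6.png
```

```text
F [ 0.16  0.16 -0.87] T [-0.003 -0.041  0.024]
t 15.38 pos [522.86 126.86  90.57] ypr [ 1.939e+01 -2.240e+00  1.000e-02] F [-0.06 -0.65 -0.86] w 13.5 q [ 0.24  0.41 -0.18  1.02 -0.    3.04]
nest tcp -89.31 -3.12 90.57
board 3703 ((-8.065139770507812, -1.815053939819336), (60.28379440307617, 91.19502258300781), 89.81936645507812) 22.562592338778728 [-53.7 -32.   20. ] [37.6 28.2 89.9]
tilt deg -3.18
```

View pics/w6.png

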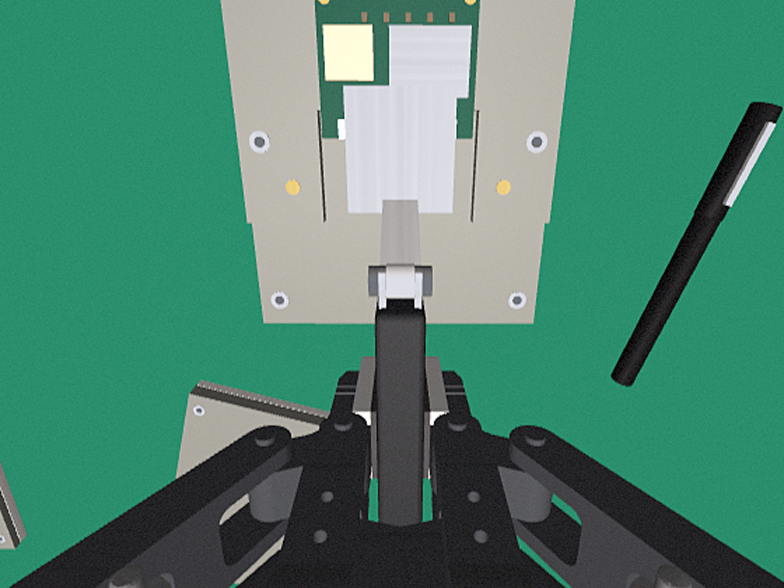

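The board lies over the wall, components up, with its near edge at row 138. The wall is at about row 110, so it overhangs. I'll measure it.

```bash
python3 - <<'E'
from h import *
im=load('wrist');P=cloud(im);c=im['color'].astype(int);N=np.stack([(P[...,:2]-C0)@EX,(P[...,:2]-C0)@EY,P[...,2]],-1);Z=N[...,2]
g=(c[...,1]>c[...,0]*1.4)&(c[...,1]<140)&(Z>17)&(Z<29)&(N[...,0]>-30)&(abs(N[...,1])<33)
A=N[g];A=A[A[:,2]<26];print(np.percentile(A[:,0],[0.3,1,99]),np.percentile(A[:,1],[.5,99.5]))
co=np.linalg.lstsq(np.c_[A[:,0],A[:,1],np.ones(len(A))],A[:,2],rcond=None)[0];print(co, np.degrees(co[:2]))
for y in (-28,-25,-22,22,25): q=A[abs(A[:,1]-y)<1.5];print(y,q[:,0].min())
for x in range(-14,40,6):
    q=A[abs(A[:,0]-x)<3];print(x,len(q),np.median(q[:,2]).round(2),end='; ')
d=(~g)&(N[...,0]>10)&(N[...,0]<35)&(abs(abs(N[...,1])-48)<10);print('deck',np.median(Z[d]))
E
```

```text
[-9.429137   -8.88722516 37.20793568] [-31.70697135  27.93224193]
[-1.95138150e-03  1.35684655e-04  2.26136766e+01] [-0.11180592  0.00777416]
-28 -9.94855172927038
-25 -9.932241095810944
-22 29.503298547656684
22 -9.374907574578073
25 -9.37123117868668
-14 0 nan; -8 218 22.68; -2 318 22.58; 4 289 22.66; 10 349 22.51; 16 244 22.56; 22 249 22.6; 28 525 22.56; 34 1423 22.55; deck 20.562235984407423
  return _methods._mean(a, axis=axis, dtype=dtype,
  ret = ret.dtype.type(ret / rcount)
```

Board is flat on the deck (top at 22.6), but it spans x -9.7 to 42 and its centre is about 14 mm short. I'll retreat, lower the blade to edge height above the deck, and nudge the board forward.

```bash
python3 - <<'E'
from h import *
nest(-118,-2.6,90,-2.25);nest(-118,-2.6,57.6,-2.25)
E
```

```text
t [-2.86 -0.05  0.17] dr [-0.   -0.   -0.01]
t [-2.73 -0.05  3.4 ] dr [-0.   -0.   -0.01]
```

>>> carry_out:
  series:
    - {"translation": [-1, 0, 0], "dr": [0, 0, 0], "hand": 5}
    - {"translation": [-2, -0.05, 0.1], "dr": [0, 0, 0], "hand": 5}
    - {"translation": [-2.8, -0.05, 0.2], "dr": [0, 0, 0], "hand": 5}
    - {"translation": [-2.8, -0.05, 1], "dr": [0, 0, 0], "hand": 5}
    - {"translation": [-2.75, -0.05, 2.2], "dr": [0, 0, 0], "hand": 5}
    - {"translation": [-2.73, -0.05, 3.1], "dr": [0, 0, 0], "hand": 5}
    - {"translation": [-2.73, -0.05, 3.4], "dr": [0, 0, 0], "hand": 5}
    - {"translation": [-2.73, -0.05, 3.4], "dr": [0, 0, 0], "hand": 5}

```text
t: 16.42
eef_pos: [495.6, 117.8, 57.4]
tool_rot: [3.09, 0.528, -0.061]
wrist_force: [0.1, 0.0, -0.2]
gripper_width: 13.1
```

```bash
python3 - <<'E'
from h import *
avg(2);nest(-92,-2.6,57.6,-2.25)
E
python3 look.py
```

```text
F [-0.18  0.53 -0.77] T [ 0.006 -0.058 -0.004]
t 16.52 pos [495.91 117.88  57.85] ypr [19.39 -2.22  0.  ] F [-0.6  -0.17 -1.04] w 13.0 q [ 0.24  0.38 -0.31  0.92 -0.    3.04]
nest tcp -117.72 -2.64 57.85
t [ 2.57 -0.   -0.08] dr [-0.   -0.03 -0.01]
board 2170 ((-4.274990558624268, -2.146564483642578), (60.77104949951172, 11.996440887451172), 89.92105865478516) 22.518028470035603 [-10.3 -32.5  19. ] [ 1.7 28.2 25.1]
tilt deg -0.2
```

>>> carry_out:
  series:
    - {"translation": [0.3, 0, 0.01], "dr": [0, 0, 0], "hand": 5}
    - {"translation": [0.6, 0, 0], "dr": [0, 0, 0], "hand": 5}
    - {"translation": [0.85, 0, -0.01], "dr": [0, 0, 0], "hand": 5}
    - {"translation": [1.1, 0, -0.02], "dr": [0, 0, 0], "hand": 5}
    - {"translation": [1.35, 0, -0.03], "dr": [0, 0, 0], "hand": 5}
    - {"translation": [1.6, 0, -0.04], "dr": [0, 0, 0], "hand": 5}
    - {"translation": [1.8, 0, -0.05], "dr": [0, 0, 0], "hand": 5}
    - {"translation": [1.9, 0, -0.05], "dr": [0, 0, 0], "hand": 5}

```text
t: 17.58
eef_pos: [513.7, 124.2, 57.4]
tool_rot: [3.09, 0.528, -0.061]
wrist_force: [-0.9, 0.5, -0.3]
gripper_width: 13.2
```

```bash
python3 - <<'E'
from h import *
avg(2)
E
python3 look.py w7.png
```

```text
F [-0.48  0.2  -0.47] T [ 0.002 -0.024  0.012]
t 17.68 pos [513.7  124.17  57.42] ypr [ 1.939e+01 -2.240e+00  1.000e-02] F [ 0.2   0.18 -0.16] w 13.1 q [ 0.24  0.42 -0.26  0.93 -0.    3.04]
nest tcp -98.85 -2.61 57.42
board 4450 ((-21.882360458374023, -1.7698612213134766), (60.18743133544922, 84.61095428466797), 89.92909240722656) 22.543779616750726 [-64.2 -31.9  20. ] [20.4 28.3 66.2]
tilt deg -11.11
```

View pics/w7.png

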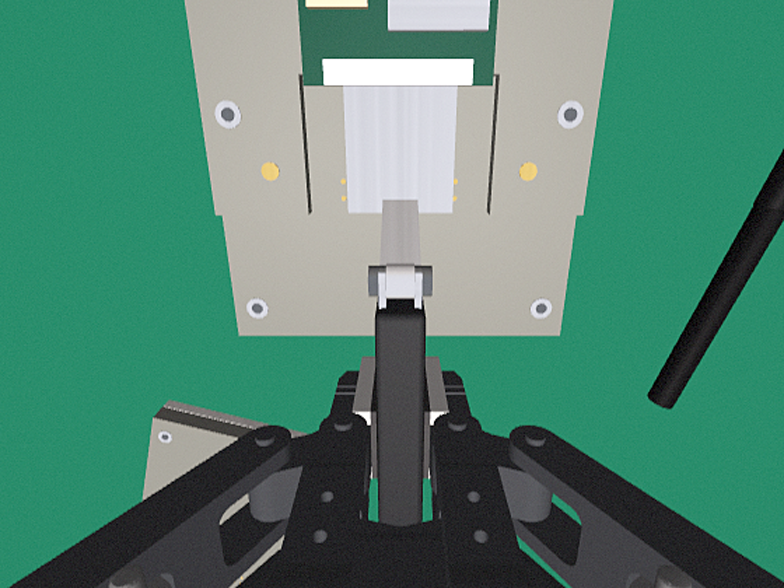

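The blade tip meets the board edge squarely at row 85. Pushing about 7.5 mm more.

>>> carry_out:
  series:
    - {"translation": [0.15, 0, -0.015], "dr": [0, 0, 0], "hand": 5}
    - {"translation": [0.3, 0, -0.02], "dr": [0, 0, 0], "hand": 5}
    - {"translation": [0.45, 0, -0.03], "dr": [0, 0, 0], "hand": 5}
    - {"translation": [0.6, 0, -0.035], "dr": [0, 0, 0], "hand": 5}
    - {"translation": [0.7, 0, -0.04], "dr": [0, 0, 0], "hand": 5}
    - {"translation": [0.75, 0, -0.04], "dr": [0, 0, 0], "hand": 5}
    - {"translation": [0.0, 0, -0.03], "dr": [0, 0, 0], "hand": 5}
    - {"translation": [-1.5, 0, -0.03], "dr": [0, 0, 0], "hand": 5}

```text
t: 18.73
eef_pos: [499.1, 119.0, 58.2]
tool_rot: [3.09, 0.528, -0.06]
wrist_force: [-0.4, -0.1, -0.6]
gripper_width: 13.4
```

```bash
python3 - <<'E'
from h import *
avg(2);nest(-117,-2.6,135,-2.25)
E
python3 look.py
python3 - <<'E'
from h import *
im=load('wrist');P=cloud(im);c=im['color'].astype(int);N=np.stack([(P[...,:2]-C0)@EX,(P[...,:2]-C0)@EY,P[...,2]],-1);Z=N[...,2]
g=(c[...,1]>c[...,0]*1.4)&(c[...,1]<140)&(Z>17)&(Z<27)&(N[...,0]>-30)&(abs(N[...,1])<33)
print(N[g].min(0),np.median(Z[g]))
E
```

```text
F [ 0.53  0.41 -1.08] T [-0.018 -0.071  0.013]
t 18.82 pos [497.98 118.67  58.28] ypr [ 1.938e+01 -2.300e+00  1.000e-02] F [ 0.39 -0.02 -0.72] w 13.2 q [ 0.24  0.39 -0.3   0.92 -0.    3.04]
nest tcp -115.5 -2.58 58.28
t [-0.46  0.   -7.66] dr [-0.01  0.05 -0.02]
  return _methods._mean(a, axis=axis, dtype=dtype,
  ret = ret.dtype.type(ret / rcount)
Traceback (most recent call last):
  File "look.py", line 5, in <module>
    A=N[g];print('board',g.sum(),cv2.minAreaRect(A[:,:2].astype(np.float32)),np.median(A[:,2]),A.min(0).round(1),A.max(0).round(1))
                                                                                               ~~~~~^^^
ValueError: zero-size array to reduction operation minimum which has no identity
Traceback (most recent call last):
ValueError: zero-size array to reduction operation minimum which has no identity
```

>>> carry_out:
  series:
    - {"translation": [-0.3, 0, -1], "dr": [0, 0, 0], "hand": 5}
    - {"translation": [-0.4, 0, -3], "dr": [0, 0, 0], "hand": 5}
    - {"translation": [-0.4, 0, -6], "dr": [0, 0, 0], "hand": 5}
    - {"translation": [-0.4, 0, -9], "dr": [0, 0, 0], "hand": 5}
    - {"translation": [-0.4, 0, -9], "dr": [0, 0, 0], "hand": 5}

```text
t: 19.5
eef_pos: [500.6, 119.4, 151.0]
tool_rot: [3.09, 0.528, -0.054]
wrist_force: [-0.4, 0.4, -1.0]
gripper_width: 13.0
```

```bash
python3 - <<'E'
from h import *
im=grab('top');P=cloud(im);c=im['color'].astype(int);N=np.stack([(P[...,:2]-C0)@EX,(P[...,:2]-C0)@EY,P[...,2]],-1);Z=N[...,2]
g=(c[...,1]>c[...,0]*1.4)&(c[...,1]<145)&(Z>10)&(Z<30)&(N[...,0]>-70)&(N[...,0]<90)&(abs(N[...,1])<45)
A=N[g];print(len(A),cv2.minAreaRect(A[:,:2].astype(np.float32)),A.min(0),A.max(0))
save(im,'top2.png',(150,140,390,250),3.3)
st();go([589.5,-183.5,136],2.0,0)
E
```

```text
34 ((29.94244956970215, -21.426433563232422), (50.9618034362793, 17.14004898071289), 6.734011173248291) [  5.05251517 -29.59063     18.29673875] [54.24264088 -9.9276344  26.10751902]
t 19.55 pos [499.85 119.22 149.46] ypr [ 1.939e+01 -2.110e+00 -1.000e-02] F [ 0.82  0.09 -1.87] w 13.1 q [ 0.24  0.31 -0.16  1.13 -0.    3.04]
t [-1.54 31.53  1.41] dr [ 0.33  2.1  17.39]
```

View pics/top2.png

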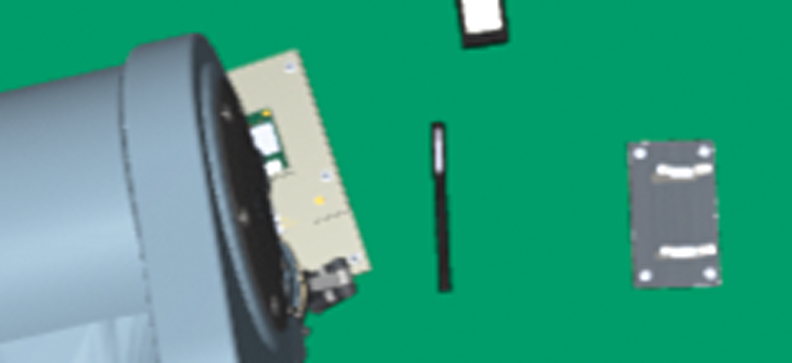

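Board is on the deck, x 5–54 (centre about 30), at (268,135) in the crop. Carrying the lifter back to its rest.

>>> carry_out:
  series:
    - {"translation": [-0.4, 6, 0], "dr": [0, 0.5, 4], "hand": 5}
    - {"translation": [-0.8, 12, 0], "dr": [0.1, 1, 8], "hand": 5}
    - {"translation": [-1.2, 18, 0.5], "dr": [0.2, 1.5, 12], "hand": 5}
    - {"translation": [-1.5, 24, 1], "dr": [0.33, 2.1, 17.4], "hand": 5}
    - {"translation": [-1.54, 29, 1.4], "dr": [0.33, 2.1, 17.4], "hand": 5}
    - {"translation": [-1.54, 31.5, 1.4], "dr": [0.33, 2.1, 17.4], "hand": 5}
    - {"translation": [-1.54, 31.5, 1.4], "dr": [0.33, 2.1, 17.4], "hand": 5}
    - {"translation": [-1.54, 31.5, 1.4], "dr": [0.33, 2.1, 17.4], "hand": 5}

```text
t: 20.55
eef_pos: [588.1, -182.7, 134.3]
tool_rot: [-3.141, -0.055, 0.005]
wrist_force: [0.6, 0.0, -1.0]
gripper_width: 13.1
```

```bash
python3 - <<'E'
from h import *
st();go([589.5,-183.5,62],2.0,0.04)
im=grab('wrist');P=cloud(im);c=im['color'].astype(int);X,Y,Z=P[...,0],P[...,1],P[...,2]
m=(Z>85)&(Z<160)&(c.min(-1)>150)&(X>645);A=P[m];print('blade',cv2.minAreaRect(A[:,:2].astype(np.float32)),np.polyfit(A[:,0]-670,A[:,2],1))
E
```

```text
t 20.55 pos [ 588.13 -182.72  134.31] ypr [ 2.01 -0.19  0.01] F [ 0.56  0.03 -0.96] w 13.1 q [-0.3   0.5   0.08  1.15 -0.    2.81]
t [0.16 0.08 7.23] dr [-0.01  0.23  0.01]
blade ((664.84423828125, -180.1035614013672), (39.84100341796875, 36.256309509277344), 1.9897496700286865) [-7.80613837e-04  1.03456268e+02]
```

```bash
python3 - <<'E'
from h import *
im=load('wrist');P=cloud(im);c=im['color'].astype(int);X,Y,Z=P[...,0],P[...,1],P[...,2]
m=(Z>85)&(Z<115)&(c.min(-1)>150)&(X>653)&(X<682)&(abs(Y+180)<16);A=P[m];print(len(A),np.polyfit(A[:,0]-670,A[:,2],1))
m=(c.max(-1)<110)&(abs(Y+183)<5)&(X>595)&(X<624)&(Z>130)&(Z<160);A=P[m];print('handle',len(A),np.polyfit(A[:,0]-610,A[:,2],1) if len(A)>9 else '')
st()
E
```

```text
4627 [2.66096479e-02 1.03394800e+02]
handle 1844 [-7.74055908e-02  1.46435201e+02]
t 20.6 pos [ 588.23 -182.53  134.6 ] ypr [ 2.03 -0.17  0.  ] F [-0.46  0.46 -0.72] w 13.1 q [-0.3   0.5   0.08  1.15 -0.    2.81]
```

>>> carry_out:
  series:
    - {"translation": [0.14, 0.08, 1], "dr": [0, 0.22, 0], "hand": 5}
    - {"translation": [0.14, 0.08, 3.5], "dr": [0, 0.22, 0], "hand": 5}
    - {"translation": [0.14, 0.08, 5.5], "dr": [0, 0.22, 0], "hand": 5}
    - {"translation": [0.14, 0.08, 6.7], "dr": [0, 0.22, 0], "hand": 5}
    - {"translation": [0.14, 0.08, 7.2], "dr": [0, 0.22, 0], "hand": 5}
    - {"translation": [0.14, 0.08, 7.2], "dr": [0, 0.22, 0], "hand": 5}

```text
t: 21.35
eef_pos: [589.9, -184.1, 63.1]
tool_rot: [3.141, 0.055, 0.003]
wrist_force: [-0.9, 0.2, -0.2]
gripper_width: 12.7
```

```bash
python3 - <<'E'
from h import *
st();go([589.5,-183.5,56.3],2.0,0.04)
E
```

```text
t 21.35 pos [ 589.94 -184.08   63.08] ypr [ 2.    0.1  -0.02] F [-0.91  0.16 -0.23] w 12.7 q [-0.3   0.55 -0.03  0.99  0.    2.8 ]
t [-0.04 -0.06  0.68] dr [ 0.02 -0.06  0.  ]
```

>>> carry_out:
  series:
    - {"translation": [-0.04, -0.06, 0.2], "dr": [0, 0, 0], "hand": 5}
    - {"translation": [-0.04, -0.06, 0.45], "dr": [0, 0, 0], "hand": 5}
    - {"translation": [-0.04, -0.06, 0.62], "dr": [0, 0, 0], "hand": 5}
    - {"translation": [-0.04, -0.06, 0.66], "dr": [0, 0, 0], "hand": 5}
    - {"translation": [-0.04, -0.06, 0.66], "dr": [0, 0, 0], "hand": 5}

```text
t: 21.98
eef_pos: [589.5, -183.7, 56.4]
tool_rot: [3.141, 0.054, 0.003]
wrist_force: [-0.5, -0.2, -1.4]
gripper_width: 13.1
```

```bash
python3 - <<'E'
from h import *
avg(2)
E
```

```text
F [-0.79  0.2  -1.26] T [0.005 0.027 0.007]
t 22.07 pos [ 589.48 -183.64   56.39] ypr [ 1.99  0.1  -0.02] F [ 0.35  0.57 -1.22] w 12.7 q [-0.3   0.55 -0.04  0.97  0.    2.8 ]
nest tcp -129.62 -318.11 56.39
```

Down 0.4 mm more, then open.

>>> carry_out:
  series:
    - {"translation": [0, 0, 0.03], "dr": [0, 0, 0], "hand": 5}
    - {"translation": [0, 0, 0.04], "dr": [0, 0, 0], "hand": 5}
    - {"translation": [0, 0, 0.04], "dr": [0, 0, 0], "hand": 5}
    - {"translation": [0, 0, 0.04], "dr": [0, 0, 0], "hand": 20}
    - {"translation": [0, 0, 0.04], "dr": [0, 0, 0], "hand": 40}
    - {"translation": [0, 0, 0.04], "dr": [0, 0, 0], "hand": 60}
    - {"translation": [0, 0, 0.04], "dr": [0, 0, 0], "hand": 60}
    - {"translation": [0, 0, 0.04], "dr": [0, 0, 0], "hand": 60}
  force: 20

```text
t: 23.08
eef_pos: [589.5, -183.6, 56.0]
tool_rot: [3.141, 0.055, 0.003]
wrist_force: [0.1, -0.0, -1.0]
gripper_width: 51.2
```

>>> carry_out:
  series:
    - {"translation": [0, 0, -1], "dr": [0, 0, 0], "hand": 60}
    - {"translation": [0, 0, -3], "dr": [0, 0, 0], "hand": 60}
    - {"translation": [0, 0, -6], "dr": [0, 0, 0], "hand": 60}
    - {"translation": [0, 0, -10], "dr": [0, 0, 0], "hand": 60}
    - {"translation": [-4, 0, -14], "dr": [0, 0, 0], "hand": 60}
    - {"translation": [-10, 0, -16], "dr": [0, 0, 0], "hand": 60}
    - {"translation": [-16, 0, -16], "dr": [0, 0, 0], "hand": 60}
    - {"translation": [-18, 0, -16], "dr": [0, 0, 0], "hand": 60}

```text
t: 24.08
eef_pos: [406.7, -189.7, 216.9]
tool_rot: [3.14, 0.053, 0.004]
wrist_force: [1.2, -1.0, 0.9]
gripper_width: 50.9
```

```bash
python3 - <<'E'
from h import *
st();im=grab('top');P=cloud(im);c=im['color'].astype(int);N=np.stack([(P[...,:2]-C0)@EX,(P[...,:2]-C0)@EY,P[...,2]],-1);Z=N[...,2]
g=(c[...,1]>c[...,0]*1.4)&(c[...,1]<145)&(Z>10)&(Z<35)&(N[...,0]>-70)&(N[...,0]<90)&(abs(N[...,1])<45)
A=N[g];print('board',len(A),cv2.minAreaRect(A[:,:2].astype(np.float32)),np.median(A[:,2]))
X,Y,Z=P[...,0],P[...,1],P[...,2]
h=(abs(X-590)<90)&(abs(Y+183)<40)&(Z>60)&(Z<75)&(c.max(-1)<90)
print('handle',h.sum(),cv2.minAreaRect(P[h][:,:2].astype(np.float32)),np.median(Z[h]),np.polyfit(P[h][:,0],P[h][:,2],1))
save(im,'top3.png',(150,130,390,260),3.3)
E
```

```text
t 24.07 pos [ 406.67 -189.72  216.86] ypr [ 1.93  0.15 -0.06] F [ 1.23 -1.01  0.9 ] w 50.9 q [-0.44  0.11 -0.24  1.22  0.    2.67]
board 120 ((30.101051330566406, -1.5452766418457031), (57.122596740722656, 49.062469482421875), 88.084228515625) 21.79432818117732
handle 163 ((576.2156372070312, -182.17730712890625), (91.95047760009766, 14.379648208618164), 1.8166245222091675) 67.31013326433049 [8.40126729e-03 6.23468959e+01]
```

View pics/top3.png

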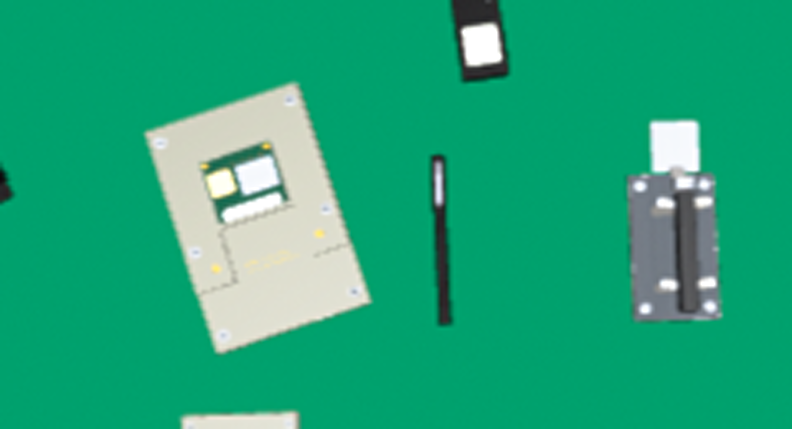

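Final view: the board lies components up on the deck at (245,180), the lifter is in its rest at (685,235), and the marker and tracker haven't moved. Handing in.

```bash
python3 -c "
from rig import close_job
print(close_job())"
```

```text
the job is handed in; nothing more can be done
None
```

The board is turned over and lies flat on the raised deck with its components up, and the lifter is back in its rest. I handed the job in after about 24 s of robot time.

- **Tipping:** I gripped the lifter and held its blade level, as the head was set about 2° nose-up. I found the pocket floor with a light touch of about 2.7 N and slid the blade about 12 mm under the near edge. I then followed the tipping arc until the board fell over the wall.
- **Force during tipping:** Near vertical the blade bore briefly on the shield can with about 2 N. I raised it before pushing on.
- **Final nudge:** The board first came to rest about 14 mm short, overhanging the wall. I pushed it forward with the blade tip to the deck point.
- **Last checks:** In the top view the board's centre is at nest x about 30 mm and y about -1.5 mm. It lies flat and about square, and its top is at about 22 mm as expected. The lifter lies in both forks at its original position, the gripper touches nothing, and the marker and the nearby tracker have not moved. I did not measure the other bystanders again, but the arm did not work near them.
- **Failed check:** One wrist look after the nudge found no board, because it was outside that picture. The top camera confirmed its position instead.

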